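# Gauge the last plug, then run the plugs into one corner of the tote

### The job

Two wooden plugs stand on the table beside the wooden tote: put the one that fits down through the hole in the tote's gauge plate, and leave the one that is too wide on the table. Then lift the tote by its carrying bar and tip it until all three narrow plugs have slid together into the corner with the brass angle, and finish still holding the tote up, tilted like that and clear of the table. Do not disturb the other things on the table.

Things in the scene. Friction and masses are not known exactly. Their poses are not given: they have to be found in the camera images.
- tote: Open wooden tote, 220 x 140 mm outside (x, y), walls 6 mm thick, 50 mm high; lined floor 7 mm above its underside; 0.32 kg or so plus plugs. Origin: centre of underside; z up, +x lengthwise to the gauge-plate end (far from the robot), y to its left. Posts 24 mm wide outside the long walls (156 mm over both, 97 mm high) carry a bar across the middle.
- tote_bar (a point): Middle of the tote's carrying bar, 86 mm above the tote's underside; the bar is 18 mm wide (tote x), 20 mm high, and runs 140 mm along the tote's y. It can be gripped across x from above. Axes as the tote's.
- tote_gauge (a point): Centre of the hole in the steel gauge plate, at its top face, 80 mm towards +x from the tote's middle, 55 mm above the underside. Bore 26 mm; plate 5 mm thick, covering the last 60 mm of the tote's +x end; 43 mm free height below it. A narrow plug pushed in and let go drops upright to the floor.
- tote_corner (a point): Collecting corner, where floor and inner wall faces meet: 104 mm towards -x, 64 mm towards +y from the tote's middle, 7 mm above the underside. A brass angle with 34 mm legs clasps this corner outside, no other. The lining is slippery (wood slides from 12 degrees), walls rub: tilt 30 to 40 degrees diagonally (tote -x and +y alike); rock the direction a little if a plug hangs on another.
- loose_plug: The plug that fits: light wooden cylinder, 22 mm diameter, 30 mm long, standing upright on the table left or right of the tote. Origin: its centre, z along its axis.
- wide_plug: The plug that is too wide: light wooden cylinder, 30 mm diameter, 30 mm long, standing upright on the table on the other side of the tote. Origin: its centre.
- plug_a: Narrow wooden plug, 22 mm diameter, 30 mm long, lying in the tote; origin: its centre, x along its axis.
- plug_b: As plug_a, but standing upright in the tote; origin: its centre, z along its axis.
- whetstone: Bystander: grey oil stone, 45x140x20 mm; origin: centre of its underside.
- spool: Bystander: spool of red thread, 38x38x50 mm; origin: centre of its underside.
- rusty_tin: Bystander: rusty round tin, 54 mm wide, 55 mm high; origin: centre of its underside.
- small_block: Bystander: flat dark printing block, 47x97x24 mm; origin: centre of its underside.
- awl: Bystander: awl with a dark wooden handle, 25x150x25 mm; origin: centre of its underside.
Mind the look-alikes: they are no part of the job. What is shaped like the wide_plug but black or pink is not meant.

How it is judged:
On the way, in this order (a step that is already met when the one before it is completed fails the run):
1. the narrow plug from the table has gone down upright through the gauge hole (horizontal distance between loose_plug and tote_gauge below 0.007 m and z of loose_plug in the frame of tote between 0.018 and 0.06 m and angle between loose_plug's own z axis and vertical below 0.3 rad and height (world z) of tote below 0.01 m), for 0.03 s.
2. the tote is lifted clear of the table by the gripper (height (world z) of tote_corner above 0.03 m and contact force between the fingers and tote above 1 N), for 0.1 s.
At the end, for the whole second after the job is handed in: The gripper holds the tote still, tilted between 17 and 57 degrees, its collecting corner at least 30 mm and its middle at least 50 mm above the table; the centres of all three narrow plugs lie within 90 mm of the collecting corner; the wide plug rests on the table, not in the tote (distance between each of plug_a, plug_b, loose_plug and tote_corner below 0.09 m and angle between tote's own z axis and vertical between 0.3 and 1 rad and height (world z) of tote_corner above 0.03 m and height (world z) of tote above 0.05 m and contact force between the fingers and tote above 2 N and linear speed of tote below 0.05 m/s and angular speed of tote below 0.3 rad/s and height (world z) of wide_plug between 0.008 and 0.03 m and contact force between wide_plug and tote below 0.2 N); the arm keeps its last pose, push and grip.
It fails at once if a bystander (stone, spool, tin, block, awl) pushed more than 40 mm from its place (distance of any of whetstone, spool, rusty_tin, small_block, awl from where it was at the start of the episode above 0.04 m).
It also fails if it takes over 58 s, if anything falls off the work surface, if the arm or the gripper's body presses on something with over 40 N, if the wrist force passes 120 N, or if a joint passes its speed limit or range.

### The arm

A 6-joint arm with a two-finger parallel gripper is mounted at the origin on a cart in front of the work surface, level with it; the furniture and walls round the work are solid. World frame = base frame: x ahead of the robot, y to its left, z up, the work surface at z = 0. Lengths are in m, angles in rad, forces in N, time in s.
With the tool pointing down it reaches from about 0.425 to 0.95 m from the base axis. Payload 3.5 kg.
Tool frame: the origin (TCP) lies on the centre line of the jaws, within the pads' length; the fingertips stand 11 mm ahead of it and the grasp point (between the pads) lies 8 mm behind it; z points along the fingers, y is the line along which they close (so a half turn about z gives the same grasp; the last joint's range is limited). The gripper opens to 85 mm and grips with 20 to 120 N. Pads are 22 mm wide; open, the fingers measure 114 mm over their backs; the gripper's body (76 mm by 85 mm) begins 54 mm behind the grasp point. The pads swing forward as they close: fully open they stand 13 mm farther back than shut.
Start: joints at [-1.255, 0.286, 1.577, -0, 1.279, -0.15], TCP at [0.303, -0.603, 0.242] pointing down, gripper open.
Joint ranges: [-2.77, 2.77], [-0.9, 2.22], [0.21, 2.48], [-1.53, 4.67], [0.24, 2.81], [-2.84, 2.84]. Speed limits (rad/s): [2.79, 2.79, 3.14, 3.14, 3.14, 3.14].

### API

Orientations are given as [roll, pitch, yaw] about the fixed x, y, z axes, in that order (R = Rz(yaw) Ry(pitch) Rx(roll)).
In Python, from plant import manip gives the robot as it stands. The module is installed in compiled form; this text tells all that it offers.
- The arm moves only by the tool play_rows, never from a script. Its argument "plan" is a list that holds one entry, the list of rows, each a list of 7 numbers: the closure in counts, from 0 (fully open) to 255 (shut), then the shift along the tool's x, y, z in units of 40 mm (1.0 is 40 mm), then the turn, a rotation vector about the tool's x, y, z in units of 8 degrees (1.0 is 8 degrees). A call has 1 to 5 rows; each row is the pose to reach, as a shift and turn from the pose commanded when the call began, along the tool's axes at that moment; what a row does not reach only later rows make up. A row lasts 1/8 s, in which the tool goes at most 62.5 mm and 10.7 degrees, less where a joint would pass 70% of its speed; a pose out of reach is approached as far as the arm can. A call with a gripper value outside its range is refused whole. The fingers move at their own pace and stop on an object; the grip force is fixed at half the most. Time passes only in rows, so rows that repeat a pose let the fingers close. It gives the time, the measured TCP pose, the force, the opening and the grip force at its end, in the units of the state.
- manip.state(): the state, without advancing time (a new reading comes with each control period).
- manip.read_camera(name): name is "scene" or "top" or "wrist"; returns a dict with "frame" (400x640x3 uint8, blue, green, red), "z_map" (400x640 float32, m along the optical axis (not along the pixel's ray), 0 where there is no reading), "fovy" (degrees; the focal length in pixels is half the picture's height over the tangent of half this angle, whatever the lens; pixels are square), "cx", "cy" (the principal point, pixels), "origin" and "rotation" of the camera in the world. Camera axes: x right, y down, z forward; pixel columns grow to the right and rows downward; lengths in m; the calibration is good to about 2 mm. A picture is of the moment at which its call begins.
- manip.close_job(): hands the job in; it is judged then, once.
The state is a dict: "time_s": time; "joint_positions": joint angles; "dq": joint speeds; "joint_efforts": joint torques, N m; "eef_pos": TCP position; "ee_rot": TCP orientation; "ft_force": force on the tool from outside, world axes, zero at the start; "torque": the same for the moment, N m; "grip_width": finger opening in m; "grip_force": force on a finger pad.
Only numpy, scipy, OpenCV 4.12 (cv2) and the standard library are available. Lean on these libraries where they do the work, as an engineer would, in place of code of your own. Each camera call takes 0.05 s, during which the arm holds its last target. There are 200 camera calls.

## Working session

There is one attempt and no reset: what is moved stays moved. The work goes in short steps, Python scripts to look and compute and a tool call to move; the robot and the scene stay as the last step left them, time stands still between calls to the robot, and variables do not carry over. Pictures are saved under pics/ and viewed, at most 10 in all, crops included, and the job is handed in when it is done.

Besides the shell and the picture viewer there is one more tool, called after ">>>" in YAML: its name, and indented under it one key for each argument. play_rows: Moves the arm, as the interface text tells. Its arguments: {"type":"object","properties":{"plan":{"type":"array","items":{"type":"array","items":{"type":"array","items":{"type":"number"}}}}},"required":["plan"]}

```bash
mkdir -p pics; cat > h.py <<'E'
import numpy as np, cv2
from plant import manip
from scipy.spatial.transform import Rotation as R
def cam(n,save=None):
    d=manip.read_camera(n); np.savez(''+n+'.npz',**d)
    if save: cv2.imwrite('pics/'+save,d['frame'])
    return d
def load(n): return dict(np.load(''+n+'.npz'))
def px(d,u,v,z=None):
    "world point of pixel; z: world plane height, else depth map"
    f=200/np.tan(np.radians(float(d['fovy'])/2))
    r=np.array([(u-d['cx'])/f,(v-d['cy'])/f,1.]);Rm=np.array(d['rotation']).reshape(3,3);o=np.array(d['origin'])
    w=Rm@r
    s=float(d['z_map'][int(v),int(u)]) if z is None else (z-o[2])/w[2]
    return o+s*w
E
python3 - <<'E'
from h import *
for n in('scene','top'):
    d=cam(n,n+'1.png');print(n,d['origin'],np.round(d['rotation'],3).tolist(),d['fovy'])
s=manip.state();print(s)
E
```

```text
scene [-0.31192333  1.00021489  0.63408032] [-1.974, 0.005, -2.423] 43.076888743166926
top [ 0.40047357 -0.01991893  1.54419619] [-3.034, -0.002, -1.566] 51.14396340518154
{'time_s': 0.1, 'joint_positions': array([-1.25502598e+00,  2.87110684e-01,  1.57803033e+00,  6.43931772e-06,
        1.27860982e+00, -1.50015359e-01]), 'dq': array([ 0.00177751, -0.00144524, -0.0041471 ,  0.00017745, -0.00073199,
        0.00050982]), 'joint_efforts': array([ 5.02875719e-04, -4.07298195e+01, -2.93699938e+01, -1.46366542e-04,
        3.41340303e-03,  9.90403237e-06]), 'eef_pos': array([ 0.3029982 , -0.60253237,  0.24106321]), 'ee_rot': array([-3.13945962e+00, -3.28641501e-04,  4.65783496e-01]), 'ft_force': array([-0.76639716,  0.28285984,  0.25582347]), 'torque': array([-0.02029491, -0.02492833,  0.02627242]), 'grip_force': 0.0, 'grip_width': 0.0851224599761272}
```

View pics/top1.png

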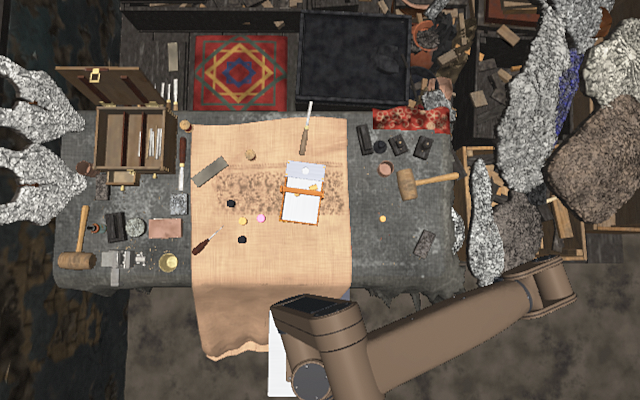

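View pics/scene1.png

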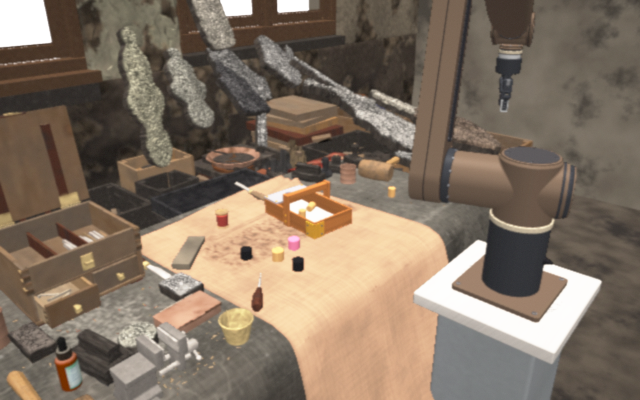

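The top view shows the tote at about (303,193), the bar at (302,191) and the gauge plate at (305,170). There are wooden plugs at (242,221) and (382,219), plus black and pink decoys. I'll enlarge this area next.

```bash
sed -i "s/Rm=np.array(d\['rotation'\]).reshape(3,3)/Rm=R.from_euler('xyz',d['rotation']).as_matrix()/" h.py
python3 - <<'E'
from h import *
d=load('top')
im=d['frame'];a=im[145:245,225:395]
cv2.imwrite('pics/c1.png',cv2.resize(a,None,fx=4.7,fy=4.7,interpolation=cv2.INTER_CUBIC))
for u,v in[(242,221),(382,219),(262,218),(302,191),(305,170)]: print(u,v,px(d,u,v).round(3))
for u,v in[(242,221),(382,219)]:
    # blob of height>15mm around
    P=[(px(d,a,b)) for a in range(u-8,u+9) for b in range(v-8,v+9)]
    P=np.array([p for p in P if p[2]>0.022]);print(len(P),P.mean(0),np.ptp(P,0))
E
```

```text
242 221 [0.468 0.259 0.023]
382 219 [ 0.477 -0.249  0.031]
262 218 [0.479 0.186 0.027]
302 191 [0.571 0.039 0.095]
305 170 [0.659 0.032 0.01 ]
55 [0.47151733 0.25613903 0.02982051] [0.0293042  0.02648891 0.01517018]
31 [ 0.4740032  -0.22866605  0.1767004 ] [0.09187238 0.24039315 1.52058461]
```

View pics/c1.png

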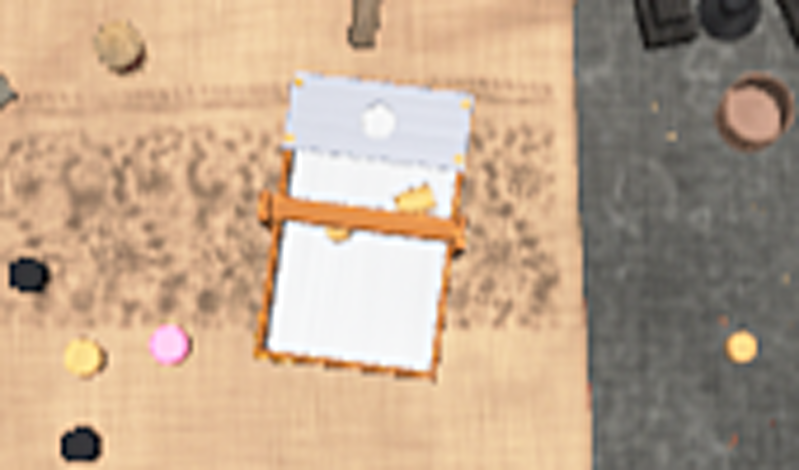

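The crop shows the left plug at (84,357), about 38 px across, and the right one at (741,347), about 30 px. So the right one is the narrow plug. The gauge hole is at crop (379,121), the bar ends are at (265,207) and (463,235), and plugs a and b lie near the bar. The brass angle should be at the near-left corner.

```bash
cat >> h.py <<'E'
def units(p,rpy,p0=None,r0=None):
    s=manip.state()
    p0=s['eef_pos'] if p0 is None else p0; R0=R.from_euler('xyz',s['ee_rot'] if r0 is None else r0)
    t=R0.inv().apply(np.array(p)-p0)/.04
    w=np.degrees((R0.inv()*R.from_euler('xyz',rpy)).as_rotvec())/8
    print('units',t.round(3),w.round(3))
E
python3 - <<'E'
from h import *
d=load('top')
c=lambda u,v,z:px(d,225+u/4.7,145+v/4.7,z)
P=[(262,357,.05),(434,376,.05),(293,75,.055),(472,95,.055),(379,121,.055),(265,207,.096),(463,235,.096)]
Q=[c(*p) for p in P]
for p,q in zip(P,Q):print(p,q.round(3))
dd=(Q[5]-Q[6]);print('yaw',np.degrees(np.arctan2(dd[1],dd[0]))-90)
for a,b in((0,2),(1,3)): e=Q[b]-Q[a];print(np.degrees(np.arctan2(e[1],e[0])))
pl=c(741,347,.03);print('narrow',pl,'wide',c(84,357,.03))
units([pl[0],pl[1],.2],[np.pi,0,np.radians(82)])
E
```

```text
(262, 357, 0.05) [0.468 0.116 0.05 ]
(434, 376, 0.05) [ 0.454 -0.015  0.05 ]
(293, 75, 0.055) [0.684 0.095 0.055]
(472, 95, 0.055) [ 0.669 -0.043  0.055]
(379, 121, 0.055) [0.649 0.028 0.055]
(265, 207, 0.096) [0.577 0.111 0.096]
(463, 235, 0.096) [ 0.557 -0.036  0.096]
yaw -7.808639158400979
-5.564532194201066
-7.420559154547861
narrow [ 0.47810671 -0.2515931   0.03      ] wide [0.46791201 0.25444255 0.03      ]
units [ 7.851 -5.871  1.042] [-0.013 -0.01  -6.914]
```

>>> play_rows:
  plan:
    - [[0,1.6,-1.2,0.2,0,0,-1.3],[0,3.1,-2.3,0.4,0,0,-2.6],[0,4.7,-3.5,0.6,0,0,-3.9],[0,6.2,-4.7,0.8,0,0,-5.2],[0,7.85,-5.87,1.04,0,0,-6.5]]

```text
time_s: 0.72
eef_pos: [0.4419, -0.3227, 0.2093]
ee_rot: [-3.141, -0.0, 1.379]
ft_force: [0.8, 0.0, -0.4]
grip_width: 0.0849
grip_force: 0.0
```

>>> play_rows:
  plan:
    - [[0,0,0,0,0,0,0],[0,0,0,0,0,0,0]]

```text
time_s: 0.98
eef_pos: [0.4415, -0.3249, 0.2097]
ee_rot: [-3.141, 0.0, 1.373]
ft_force: [-0.3, -0.1, 0.1]
grip_width: 0.0856
grip_force: 0.0
```

```bash
python3 - <<'E'
from h import *
s=manip.state();print(s['time_s'],s['eef_pos'],np.degrees(s['ee_rot']))
d=cam('wrist','w1.png');print(d['origin'],np.degrees(d['rotation']),d['fovy'])
E
```

```text
0.975 [ 0.44153086 -0.32486165  0.20970506] [-1.79983483e+02  2.19562872e-02  7.86811019e+01]
[ 0.45603359 -0.25291017  0.34169484] [ 1.63212678e+02  1.18456979e-02 -1.12736049e+01] 68.4596238291476
```

View pics/w1.png

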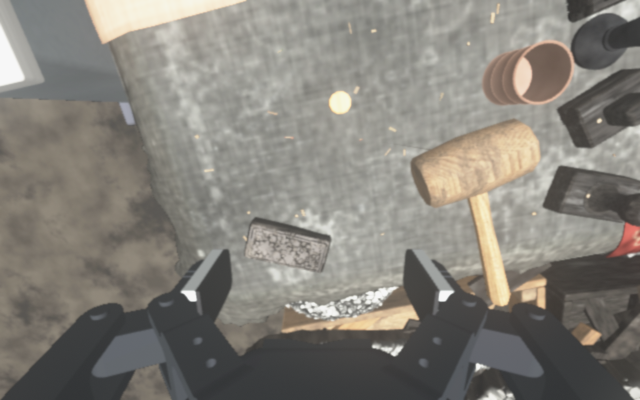

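The wrist view shows the narrow plug's top at (340,101). The dark printing block at (287,244) is clear of it.

```bash
python3 - <<'E'
from h import *
d=load('wrist')
for u,v in((340,101),(340,91),(340,113),(329,101),(351.5,101)):print(px(d,u,v,.03).round(4),px(d,u,v).round(4))
p=px(d,340,101.5,.03)
units([p[0],p[1],.1],[np.pi,0,np.radians(83)]);units([p[0],p[1],.03],[np.pi,0,np.radians(83)])
E
```

```text
[ 0.4802 -0.2492  0.03  ] [ 0.4803 -0.2492  0.0291]
[ 0.4819 -0.2399  0.03  ] [ 0.4846 -0.2385 -0.0027]
[ 0.4782 -0.2607  0.03  ] [ 0.4783 -0.2607  0.029 ]
[ 0.4694 -0.2471  0.03  ] [ 0.47   -0.2468  0.015 ]
[ 0.4916 -0.2515  0.03  ] [ 0.4952 -0.2514 -0.0021]
units [2.053 0.577 2.746] [-0.     0.003 -0.549]
units [2.054 0.578 4.496] [-0.     0.003 -0.549]
```

>>> play_rows:
  plan:
    - [[0,1.0,0.3,1.3,0,0,-0.3],[0,2.05,0.58,2.2,0,0,-0.55],[0,2.05,0.58,3.4,0,0,-0.55],[0,2.05,0.58,4.56,0,0,-0.55],[0,2.05,0.58,4.56,0,0,-0.55]]

```text
time_s: 1.65
eef_pos: [0.4772, -0.2482, 0.0235]
ee_rot: [-3.133, -0.005, 1.448]
ft_force: [0.2, -0.2, 0.2]
grip_width: 0.0853
grip_force: 0.0
```

>>> play_rows:
  plan:
    - [[0,0,0,0,0,0,0],[255,0,0,0,0,0,0],[255,0,0,0,0,0,0],[255,0,0,0,0,0,0],[255,0,0,0,0,0,0]]

```text
time_s: 2.28
eef_pos: [0.481, -0.2493, 0.0284]
ee_rot: [3.14, 0.001, 1.45]
ft_force: [-0.8, -0.3, 3.8]
grip_width: 0.0194
grip_force: 58.7
```

>>> play_rows:
  plan:
    - [[255,0,0,0,0,0,0],[255,0,0,-1,0,0,0],[255,0,0,-2.4,0,0,0],[255,0,0,-3,0,0,0],[255,0,0,-3,0,0,0]]

```text
time_s: 2.9
eef_pos: [0.4815, -0.2497, 0.1495]
ee_rot: [3.137, 0.002, 1.45]
ft_force: [-0.6, -0.7, -0.5]
grip_width: 0.0189
grip_force: 58.7
```

```bash
python3 - <<'E'
from h import *
s=manip.state();print(s['time_s'],s['eef_pos'],np.degrees(s['ee_rot']),s['grip_width'],s['grip_force'])
# approach: TCP 0.06 short of hole toward robot/right so the wrist cam (fwd) sees it
y=np.radians(83)
units([.649,.028-.072,.16],[np.pi,0,y])
E
```

```text
2.9 [ 0.48149598 -0.24967567  0.14949669] [1.79763767e+02 1.42313625e-01 8.30964380e+01] 0.01892375881133625 58.71664881706238
units [ 5.607  3.54  -0.262] [0.03  0.018 0.012]
```

>>> play_rows:
  plan:
    - [[255,1.1,0.7,-0.3,0,0,0],[255,2.3,1.4,-0.5,0,0,0],[255,3.5,2.2,-0.5,0,0,0],[255,4.6,2.9,-0.5,0,0,0],[255,5.6,3.54,-0.5,0,0,0]]

```text
time_s: 3.52
eef_pos: [0.6475, -0.0416, 0.164]
ee_rot: [-3.137, -0.0, 1.451]
ft_force: [0.5, -0.2, 0.2]
grip_width: 0.0191
grip_force: 58.8
```

>>> play_rows:
  plan:
    - [[255,0,0,0,0,0,0],[255,0,0,0,0,0,0],[255,0,0,0,0,0,0]]

```text
time_s: 3.9
eef_pos: [0.6469, -0.0446, 0.1663]
ee_rot: [-3.14, 0.0, 1.449]
ft_force: [-0.6, 0.1, 0.6]
grip_width: 0.019
grip_force: 58.8
```

```bash
python3 - <<'E'
from h import *
s=manip.state();print(s['time_s'],s['eef_pos'],np.degrees(s['ee_rot']),s['grip_width'],s['grip_force'])
d=cam('wrist','w2.png');print(d['origin'],np.degrees(d['rotation']))
E
```

```text
3.9 [ 0.64685762 -0.04456787  0.16625919] [-1.79882405e+02  1.76449689e-03  8.30063563e+01] 0.01895423065980754 58.80585730075836
[0.6561031  0.0282035  0.29826312] [ 1.63233864e+02  1.10951001e-01 -6.94671608e+00]
```

View pics/w2.png

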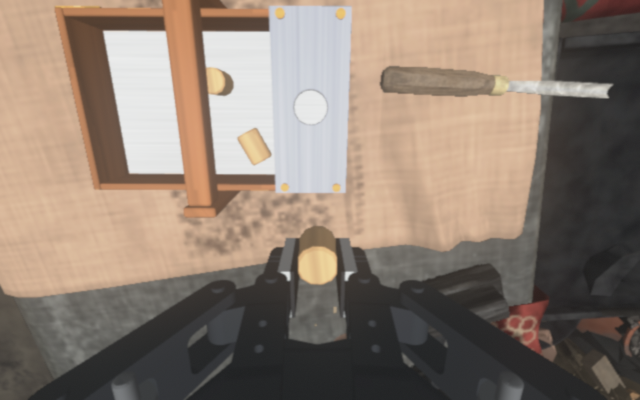

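The wrist view shows the hole centre at (310.5,107). The plate screws are at (280,14), (341,14), (285,187) and (337,187), the bar runs from (183,0) to (201,210), and the top of the held plug is at about (318,266).

```bash
python3 - <<'E'
from h import *
d=load('wrist')
# refine hole: bright threshold blob
g=cv2.cvtColor(d['frame'],cv2.COLOR_BGR2GRAY);m=(g[80:135,280:345]>225).astype('uint8')
n,l,st,c=cv2.connectedComponentsWithStats(m);i=1+st[1:,4].argmax();print(st[i],c[i]+[280,80])
h=px(d,310.5,107,.055);print('hole',h, [px(d,u,107,.055).round(4)[:2].tolist() for u in(294,327)],[px(d,310.5,v,.055).round(4)[:2].tolist() for v in(89,125)])
S=[px(d,u,v,.055) for u,v in((280,14),(341,14),(285,187),(337,187))]
for a,b in((2,0),(3,1)): e=S[b]-S[a];print('yaw',np.degrees(np.arctan2(e[1],e[0]))-90)
print('depth plate',px(d,290,60),px(d,310,40))
for u,v in((318,266),(299,266),(338,266),(318,283)):print('plug',px(d,u,v).round(4),px(d,u,v,.168).round(4))
b1,b2=px(d,183,20,.096),px(d,199,190,.096);e=b1-b2;print('bar',b1,b2,np.degrees(np.arctan2(e[1],e[0]))-90)
print(manip.state()['eef_pos'])
E
```

```text
[ 15  11  31  33 767] [310.25293351 106.92829205]
hole [0.65072017 0.03096608 0.055     ] [[0.6378, 0.0325], [0.6637, 0.0294]] [[0.6524, 0.0442], [0.649, 0.0173]]
yaw -7.146914195847771
yaw -7.110296735907099
depth plate [0.63967572 0.06646948 0.05550878] [0.6564102  0.07802111 0.05590497]
plug [ 0.6473 -0.0454  0.1685] [ 0.6473 -0.0457  0.168 ]
plug [ 0.638  -0.0443  0.1684] [ 0.6379 -0.0445  0.168 ]
plug [ 0.6571 -0.042   0.1765] [ 0.6572 -0.0469  0.168 ]
plug [ 0.6462 -0.055   0.1684] [ 0.6461 -0.0553  0.168 ]
bar [0.58110232 0.08998794 0.096     ] [ 0.56549776 -0.01594678  0.096     ] -8.379613378870289
[ 0.64706722 -0.0446636   0.16671962]
```

```bash
python3 - <<'E'
from h import *
y=np.radians(83)
for z in(.12,.09,.069):units([.6504,.0313,z],[np.pi,0,y])
E
```

```text
units [ 1.895 -0.147  1.168] [-0.009  0.    -0.   ]
units [ 1.895 -0.146  1.918] [-0.009  0.    -0.   ]
units [ 1.895 -0.146  2.443] [-0.009  0.    -0.   ]
```

>>> play_rows:
  plan:
    - [[255,0.95,-0.07,0.3,0,0,0],[255,1.9,-0.15,1.0,0,0,0],[255,1.9,-0.15,1.85,0,0,0],[255,1.9,-0.15,1.85,0,0,0],[255,1.9,-0.15,1.85,0,0,0]]

```text
time_s: 4.58
eef_pos: [0.6518, 0.0316, 0.0948]
ee_rot: [3.14, 0.0, 1.449]
ft_force: [0.8, 0.8, 0.9]
grip_width: 0.0192
grip_force: 58.8
```

```bash
python3 - <<'E'
from h import *
s=manip.state();print(s['time_s'],s['eef_pos'],np.degrees(s['ee_rot']))
d=cam('wrist')
cv2.imwrite('pics/w3.png',cv2.resize(d['frame'][150:330,200:440],None,fx=3.3,fy=3.3,interpolation=cv2.INTER_CUBIC))
units([.6504,.0313,.069],[np.pi,0,np.radians(83)])
E
```

```text
4.575 [0.65175973 0.03157132 0.09476622] [1.79900995e+02 2.73515216e-03 8.30161239e+01]
units [-0.012 -0.049  0.663] [0.023 0.    0.002]
```

View pics/w3.png

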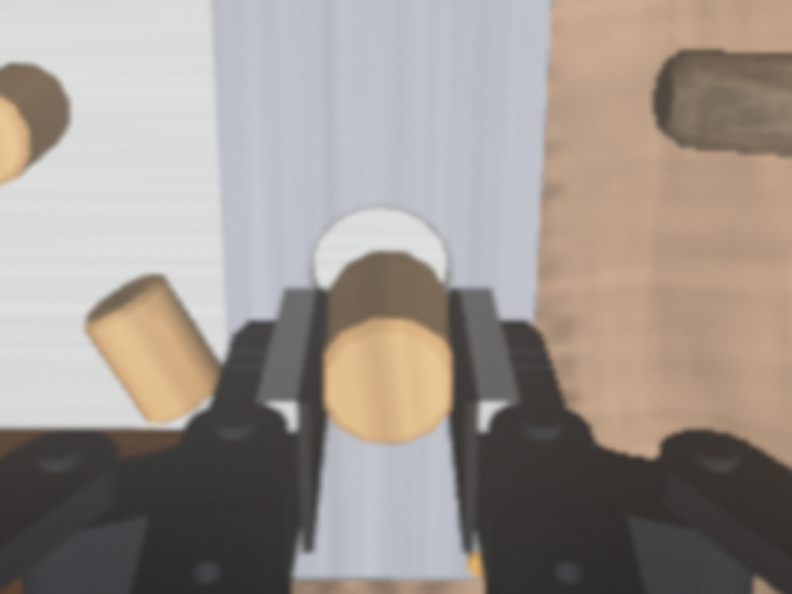

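The crop shows the plug's lower rim over the hole. The rim's far edge is at (388,250), and the hole spans x 312–450 with its far edge at (381,207). The plug is about 1.3 mm too far to the right.

```bash
python3 - <<'E'
from h import *
d=load('wrist');C=lambda u,v,z:px(d,200+u/3.3,150+v/3.3,z)
print('plug far',C(388,250,.0667),'mid l/r',C(327,300,.067),C(449,300,.067))
print('hole far',C(381,206,.055),'l/r',C(312,262,.055),C(450,262,.055))
s=[];import numpy as np
for i in range(3): print(manip.state()['eef_pos'].round(4))
print('plugtop',C(388,381,.097))
E
```

```text
plug far [0.65323808 0.03979974 0.0667    ] mid l/r [0.64119937 0.03166201 0.067     ] [0.66298013 0.02899093 0.067     ]
hole far [0.65247081 0.04404655 0.055     ] l/r [0.63800259 0.0343991  0.055     ] [0.66416687 0.03119276 0.055     ]
[0.6523 0.0315 0.0955]
[0.6523 0.0315 0.0955]
[0.6523 0.0315 0.0955]
plugtop [0.652072   0.03105712 0.097     ]
```

>>> play_rows:
  plan:
    - [[255,0.02,-0.03,0.0,0,0,0],[255,0.02,-0.03,0.15,0,0,0],[255,0.02,-0.03,0.3,0,0,0],[255,0.02,-0.03,0.45,0,0,0],[255,0.02,-0.03,0.45,0,0,0]]

```text
time_s: 5.25
eef_pos: [0.6493, 0.0336, 0.0742]
ee_rot: [-3.14, 0.0, 1.45]
ft_force: [0.1, 0.2, -0.2]
grip_width: 0.0192
grip_force: 58.8
```

>>> play_rows:
  plan:
    - [[255,0,0,0.1,0,0,0],[255,0,0,0.12,0,0,0],[255,0,0,0.12,0,0,0]]

```text
time_s: 5.62
eef_pos: [0.65, 0.0335, 0.0706]
ee_rot: [-3.142, -0.0, 1.45]
ft_force: [-0.6, -0.1, -0.2]
grip_width: 0.0193
grip_force: 58.8
```

>>> play_rows:
  plan:
    - [[150,0,0,0,0,0,0],[130,0,0,0,0,0,0],[130,0,0,0,0,0,0],[130,0,0,0,0,0,0],[130,0,0,-1.0,0,0,0]]

```text
time_s: 6.25
eef_pos: [0.6469, 0.0338, 0.1067]
ee_rot: [-3.132, 0.0, 1.45]
ft_force: [0.3, 0.5, 0.1]
grip_width: 0.042
grip_force: 0.0
```

>>> play_rows:
  plan:
    - [[130,0,0,-1.2,0,0,0],[0,0,0,-2.0,0,0,0],[0,0,0,-2.0,0,0,0]]

```text
time_s: 6.62
eef_pos: [0.6521, 0.0333, 0.195]
ee_rot: [3.134, -0.0, 1.45]
ft_force: [-0.1, -1.7, -0.5]
grip_width: 0.0765
grip_force: 0.0
```

```bash
python3 - <<'E'
from h import *
s=manip.state();print(s['time_s'],s['eef_pos'],np.degrees(s['ee_rot']),s['ft_force'])
d=cam('wrist','w4.png')
E
```

```text
6.625 [0.65214649 0.03332856 0.19496408] [ 1.79547776e+02 -7.46544258e-03  8.30911903e+01] [-0.09302853 -1.66028163 -0.48334785]
```

View pics/w4.png

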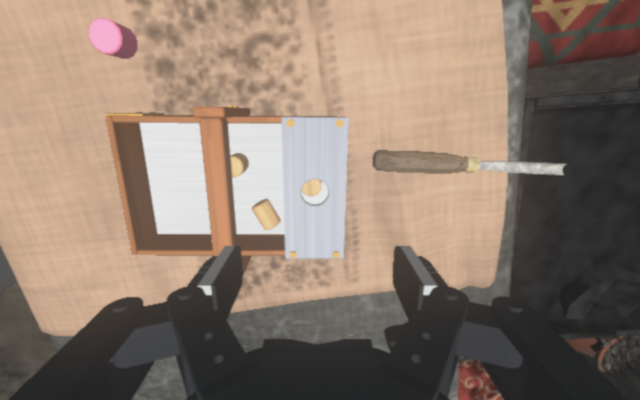

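The plug is inside: its top shows through the hole at (311,186), and the hole centre is (315,191). The bar's centreline runs from about (210,112) to (222,250). The brass angle is visible at (122,116), at the far-left corner, which is -x/+y.

```bash
python3 - <<'E'
from h import *
d=load('wrist')
for u,v in((210.5,116),(221.5,245)):print('bar',px(d,u,v,.096),px(d,u,v))
h=px(d,315,191,.055);print('hole',h,'centre',h[:2]-.08*np.array([np.cos(.125),-np.sin(.125)]))
y=np.radians(82.85)
print(manip.state()['eef_pos'])
for z in(.14,.078):units([.5718,.0412,z],[np.pi,0,y])
E
```

```text
bar [0.58139912 0.11120709 0.096     ] [0.58140978 0.11120642 0.09603132]
bar [0.56695117 0.00540784 0.096     ] [0.56723662 0.00571731 0.09670878]
hole [0.65122796 0.03221758 0.055     ] centre [0.57185215 0.04219156]
[0.65069511 0.03342667 0.19207679]
units [-0.045 -1.985  1.296] [ 0.022 -0.001  0.03 ]
units [-0.045 -1.99   2.846] [ 0.022 -0.001  0.03 ]
```

>>> play_rows:
  plan:
    - [[0,-0.02,-1.0,0.6,0,0,0],[0,-0.02,-1.98,1.2,0,0,0],[0,-0.02,-1.98,1.3,0,0,0],[0,-0.02,-1.98,2.1,0,0,0],[0,-0.02,-1.98,2.83,0,0,0]]

```text
time_s: 7.3
eef_pos: [0.5719, 0.0421, 0.0763]
ee_rot: [3.141, 0.0, 1.45]
ft_force: [0.2, -0.5, -0.3]
grip_width: 0.0852
grip_force: 0.0
```

>>> play_rows:
  plan:
    - [[0,0,0,0,0,0,0],[0,0,0,0,0,0,0]]

```text
time_s: 7.55
eef_pos: [0.5724, 0.0421, 0.0781]
ee_rot: [3.14, -0.0, 1.45]
ft_force: [-0.3, 0.2, 0.8]
grip_width: 0.0855
grip_force: 0.0
```

>>> play_rows:
  plan:
    - [[255,0,0,0,0,0,0],[255,0,0,0,0,0,0],[255,0,0,0,0,0,0],[255,0,0,0,0,0,0],[255,0,0,0,0,0,0]]

```text
time_s: 8.18
eef_pos: [0.5714, 0.0422, 0.078]
ee_rot: [3.141, 0.0, 1.45]
ft_force: [-1.3, 0.1, 3.6]
grip_width: 0.0172
grip_force: 59.9
```

>>> play_rows:
  plan:
    - [[255,0,0,0,0,0,0],[255,0,0,-0.3,0,0,0],[255,0,0,-0.8,0,0,0],[255,0,0,-1.4,0,0,0],[255,0,0,-2.0,0,0,0]]

```text
time_s: 8.8
eef_pos: [0.5711, 0.0423, 0.1587]
ee_rot: [3.141, -0.0, 1.45]
ft_force: [0.1, -0.1, -4.8]
grip_width: 0.0174
grip_force: 58.9
```

>>> play_rows:
  plan:
    - [[255,0,0,-0.6,0,0,0],[255,0,0,-1.2,0,0,0],[255,0,0,-1.8,0,0,0],[255,0,0,-2.0,0,0,0],[255,0,0,-2.0,0,0,0]]

```text
time_s: 9.43
eef_pos: [0.5713, 0.0423, 0.2379]
ee_rot: [3.141, -0.0, 1.45]
ft_force: [0.4, 0.6, -5.3]
grip_width: 0.0172
grip_force: 58.9
```

>>> play_rows:
  plan:
    - [[255,0,0,0,-0.2,-0.2,0],[255,0,0,0,-0.5,-0.5,0],[255,0,0,0,-0.8,-0.8,0],[255,0,0,0,-1.2,-1.2,0],[255,0,0,0,-1.6,-1.6,0]]

```text
time_s: 10.05
eef_pos: [0.5703, 0.0426, 0.2357]
ee_rot: [2.915, 0.223, 1.425]
ft_force: [-0.2, 0.3, -4.9]
grip_width: 0.017
grip_force: 59.0
```

>>> play_rows:
  plan:
    - [[255,0,0,0,-0.4,-0.4,0],[255,0,0,0,-0.8,-0.8,0],[255,0,0,0,-1.2,-1.2,0],[255,0,0,0,-1.5,-1.5,0],[255,0,0,0,-1.6,-1.6,0]]

```text
time_s: 10.68
eef_pos: [0.5698, 0.043, 0.2351]
ee_rot: [2.667, 0.431, 1.346]
ft_force: [-0.2, 0.5, -5.2]
grip_width: 0.0167
grip_force: 59.1
```

>>> play_rows:
  plan:
    - [[255,0,0,0,0,0,0],[255,0,0,0,0,0,0],[255,0,0,0,0,0,0],[255,0,0,0,0,0,0],[255,0,0,0,0,0,0]]

```text
time_s: 11.3
eef_pos: [0.5714, 0.0421, 0.2375]
ee_rot: [2.664, 0.431, 1.343]
ft_force: [-0.9, -0.3, -4.8]
grip_width: 0.0169
grip_force: 59.1
```

```bash
python3 - <<'E'
from h import *
s=manip.state();print(s['time_s'],s['eef_pos'],s['ee_rot'],s['ft_force'],s['joint_positions'],s['grip_force'])
a=cam('wrist')['frame'];b=cam('top')['frame'][130:250,200:392];c=cam('scene')['frame'][120:270,210:450]
f=lambda i,w,h:cv2.resize(i,(w,h),interpolation=cv2.INTER_CUBIC)
cv2.imwrite('pics/t1.png',np.vstack([np.hstack([f(a,400,250),f(b,400,250)]),f(c,560,350)[:,:].repeat(1,0) if 0 else np.hstack([f(c,560,350),np.zeros((350,240,3),'uint8')])]))
E
```

```text
11.3 [0.57136676 0.04214492 0.23751022] [2.66389131 0.43072407 1.34342397] [-0.8717139  -0.25501884 -4.75320689] [ 0.10580147 -0.03586348  2.02852331 -0.68900688  0.90695518  0.59593044] 59.14284288883209
```

View pics/t1.png

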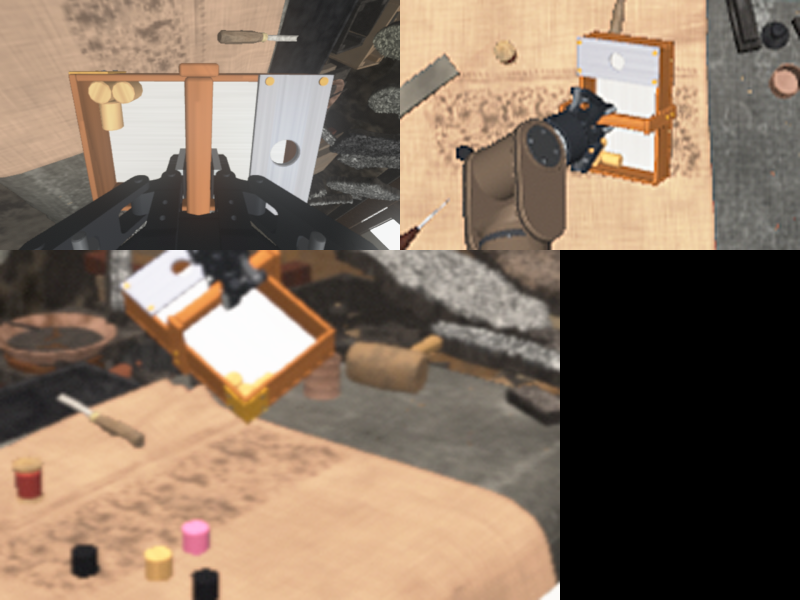

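The composite shows all three plugs in the brass-angle corner, in the wrist tile at (101,92), (126,92) and (112,117). The tote is held tilted and clear of the table, and the wide plug is still standing on it. Handing in.

```bash
python3 -c "
from plant import manip
print(manip.close_job())"
```

```text
the job is handed in; nothing more can be done
None
```

I put the narrow plug down through the gauge hole, tipped all three narrow plugs into the brass-angle corner, and handed the job in at about 11 s with the tote held up at roughly 36°; the wide plug is still on the table, and I got no verdict back.

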